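# Roll a parts carton into the station bay and shut the stop gate

### The job

Swing the stop gate on the roller lane right out of the way, then push the cardboard carton along the rollers into the bay until it sits square and fully home against the bay's back wall. Then swing the gate fully shut again behind the carton. Push steadily without flinging or tipping the carton, and do not disturb the bottle, the spray can or the pedal beside the lane.

Things in the scene. Friction and masses are not known exactly. Their poses are not given: they have to be found in the camera images.
- lane: Steel roller lane fixed to the bench, a grey three-sided bay at its -y end. Origin: on the bench, mid-width; z up. y -276 to +305 mm, x +-102 mm. The carton travels towards -y. Free rollers, 26 mm thick, lie along x every 36 mm from y = 288 to -108, tops at z = 60. Rails: inner faces x = +-90, tops z = 78. From y = -20 to -100 low funnel plates (tops z = 77) narrow the way to x = +-68.
- bay_home (a point): Where the centre of the carton's underside is when home: lane frame (0, -195, 58) mm. The bay's inner faces: sides at lane x = +-68 mm from y = -130 to -280, back wall at y = -270; floor z = 58, walls up to z = 127; open on top and towards the rollers. With the carton home, its rear face is at lane y = -120 mm, 22 mm beyond the shut gate's bar.
- gate_hinge (a point): A point on the vertical hinge axis of the stop gate, 120 mm above the bench, on the lane's +x side (lane frame x = 112, y = -92 mm). Its hinge pillar is 22 mm thick.
- gate (a joint): Gate angle, rad: 0 = shut against its stop, bar straight across the lane from the hinge towards lane -x; it grows as the free end swings towards lane +y (away from the bay, clockwise from above). At 1.57 the bar lies along the outside of the rail, clear of the way; end stop 1.8. Light friction (about 1 N at the grip); stays where left. It cannot swing towards the bay. May start slightly ajar.
- gate_grip (a point): Centre of the top of the gate's upright round black grip, 20 mm in diameter, at the free end of its flat steel bar, 150 mm from the hinge axis. The top is 205 mm above the bench and 89 mm stand free above the bar, so it can be pinched, hooked or pushed from above. The bar is 12 mm thick, from 92 to 116 mm above the bench.
- carton: Closed brown cardboard carton with a pale strip of tape, 110 mm (its x) by 150 mm (its y, along the lane) by 90 mm high, about 0.35 to 0.7 kg. Origin: centre of its underside. It starts on the rollers at the end far from the bay, a little off-centre and crooked; its top is then 150 mm above the bench. It rolls very easily.
- lube: Grey plastic bottle with black cap, 52 mm in diameter, 150 mm tall, standing on the bench beside the lane. Origin: centre of its underside. Leave alone.
- spray: Metal spray can, 58 mm in diameter, 170 mm tall, standing on the bench beside the lane. Origin: centre of its underside. Leave alone.
- pedal: Black bicycle pedal, 90 x 65 x 28 mm, lying on the bench beyond the bay's end. Origin: centre of its underside. Leave alone.
Not all that is in view belongs to the job. What is meant by the carton is not turquoise, and is the smaller of those in its own colour.

How it is judged (in metres and radians):
On the way, in this order (a step that is already met when the one before it is completed fails the run):
1. the stop gate has been swung open, out of the carton's way (value of joint gate above 1.2 rad), for 0.1 s.
2. the carton sits square and home in the bay (y of carton in the frame of lane below -0.183 m and angle between the y axis of carton and the y axis of lane, either way round below 0.12 rad and z of carton in the frame of lane below 0.07 m), for 0.2 s.
At the end, for the whole second after the job is handed in: The carton rests flat in the bay, within 12 mm of the back wall and within 0.12 rad (7 degrees) of square, and the gate is shut behind it to within 0.1 rad (6 degrees) (all of step 2 and y of carton in the frame of lane above -0.21 m and x of carton in the frame of lane between -0.025 and 0.025 m and angle between carton's own z axis and vertical below 0.08 rad and value of joint gate below 0.1 rad and linear speed of carton below 0.02 m/s); the robot touches nothing.
It fails at once if the carton is flung (faster than 0.5 m/s) (linear speed of carton above 0.5 m/s).
It fails at once if the carton is tipped (more than 0.35 rad) (angle between carton's own z axis and vertical above 0.35 rad).
It fails at once if the bottle is moved more than 25 mm (distance of lube from where it was at the start of the episode above 0.025 m).
It fails at once if the spray can is moved more than 25 mm (distance of spray from where it was at the start of the episode above 0.025 m).
It fails at once if the pedal is moved more than 25 mm (distance of pedal from where it was at the start of the episode above 0.025 m).
It also fails if it takes over 72 s, if anything falls off the work surface, if the arm or the gripper's body presses on something with over 40 N, if the wrist force passes 120 N, or if a joint passes its speed limit or range.

### The arm

A 6-joint arm with a two-finger parallel gripper is mounted at the origin on the work surface. World frame = base frame: x ahead of the robot, y to its left, z up, the work surface at z = 0. Lengths are in mm, angles in rad, forces in N, time in s.
With the tool pointing down it reaches from about 350 to 975 mm from the base axis. Payload 7.1 kg.
Tool frame: the origin (TCP) lies between the finger pads; the fingertips stand bot.tip_reach ahead of it and the grasp point (between the pads) lies 8 mm behind it (bot.tip_reach is the distance from the TCP to the fingertips, in mm); z points along the fingers, y is the direction in which the jaws open and shut (so a half turn about z gives the same grasp; the last joint's range is limited). The gripper opens to 88 mm and grips with 3 to 60 N. Pads are 20 mm wide; open, the fingers measure 115 mm over their backs; the gripper's body (75 mm by 178 mm) begins 61 mm behind the grasp point.
Start: joints at [1.304, 0.423, 1.63, -0, 1.089, -0.019], TCP at [153.263, 605.9, 233.675] pointing down, gripper open.
Joint ranges: [-3, 3], [-0.9, 2.11], [0.09, 2.58], [-1.31, 4.45], [0.11, 2.69], [-2.54, 2.54]. Speed limits (rad/s): [2.39, 2.39, 3.01, 3.14, 3.14, 3.14].

### API

Orientations are given as [roll, pitch, yaw] about the fixed x, y, z axes, in that order (R = Rz(yaw) Ry(pitch) Rx(roll)).
In Python, from plant import bot gives the robot as it stands. The module is installed in compiled form; this text tells all that it offers.
- The arm moves only by the tool apply_moves, never from a script. Its argument "series" is a list that holds one entry, the list of rows, each a list of 6 numbers: the shift along the tool's x, y, z in m, then the turn, a rotation vector about the tool's x, y, z in degrees. In form: [[[dx, dy, dz, wx, wy, wz], ...]]. A call has 1 to 10 rows; each row is the pose to reach, as a shift and turn from the pose commanded when the call began, along the tool's axes at that moment; what a row does not reach only later rows make up. A row lasts 1/12 s, in which the tool goes at most 41.7 mm and 7.16 degrees, less where a joint would pass 70% of its speed; a pose out of reach is approached as far as the arm can. A call with a gripper value outside its range is refused whole. "gripper" is the closure in counts, from 0 (fully open) to 255 (shut), set as the call begins (left out, the last holds). The fingers move at their own pace and stop on an object; the grip force is fixed at half the most. Time passes only in rows, so rows that repeat a pose let the fingers close. It gives the time, the measured TCP pose, the force and the opening at its end, in the units of the state.
- bot.get_state(): the state, without advancing time (a new reading comes with each control period).
- bot.grab_frame(name): name is "scene" or "top" or "wrist"; returns the picture (384x512x3 uint8, red, green, blue); there is no depth.
- bot.get_calibration(name): a dict with "intrinsics" (3x3 intrinsics, pixels), "rvec" (rotation vector, rad) and "tvec" (3), from world to camera coordinates, as OpenCV has them. Camera axes: x right, y down, z forward; pixel columns grow to the right and rows downward; lengths in mm; the calibration is good to about 2 mm. The wrist camera is an equidistant fisheye: a pixel r from the principal point sees the ray r / f radians off the axis. A picture is of the moment at which its call begins: read the wrist's pose just before it. get_calibration takes no time and is no camera call; for the wrist camera it gives the pose at the moment of the call.
- bot.finish_job(): hands the job in, once; it reports no verdict.
The state is a dict: "time": time; "qpos": joint angles; "qd": joint speeds; "tau": joint torques, N m; "tcp_pos": TCP position; "eef_rot": TCP orientation; "contact_force": force on the tool from outside, world axes, zero at the start; "ft_torque": the same for the moment, N m; "opening": finger opening in mm.
Only numpy, scipy, OpenCV 4.12 (cv2) and the standard library are available. Lean on these libraries where they do the work, as an engineer would, in place of code of your own. Each camera call takes 0.05 s, during which the arm holds its last target. There are 200 camera calls.

## Working session

There is one attempt and no reset: what is moved stays moved. The work goes in short steps, Python scripts to look and compute and a tool call to move; the robot and the scene stay as the last step left them, time stands still between calls to the robot, and variables do not carry over. Pictures are saved under pics/ and viewed, about 8 in all and at most 12, crops included, and the job is handed in when it is done.

Besides the shell and the picture viewer there is one more tool, called after "Request:" in YAML: its name, and indented under it one key for each argument. apply_moves: Moves the arm, as the interface text tells. Its arguments: {"type":"object","properties":{"series":{"type":"array"},"gripper":{"type":"number"}},"required":["series"]}

```bash
mkdir -p pics; python3 - <<'E'
from plant import bot
import cv2
for n in ("scene","top"):
    im=bot.grab_frame(n); cv2.imwrite(f"pics/{n}0.png",cv2.resize(im[:,:,::-1],(800,600),interpolation=cv2.INTER_CUBIC))
    c=bot.get_calibration(n); print(n,c)
print(bot.get_state(), bot.tip_reach)
E
```

```text
scene {'intrinsics': array([[463.63324555,   0.        , 256.01848168],
       [  0.        , 463.63324555, 187.55086825],
       [  0.        ,   0.        ,   1.        ]]), 'rvec': array([ 0.95277783,  2.49557726, -1.02279859]), 'tvec': array([ 352.70362479, -160.66332054, 1842.56968019])}
top {'intrinsics': array([[385.38118015,   0.        , 254.10032504],
       [  0.        , 385.38118015, 193.19038812],
       [  0.        ,   0.        ,   1.        ]]), 'rvec': array([ 2.21595402, -2.15708818,  0.10085662]), 'tvec': array([  29.77692503,  515.07297933, 1369.59636824])}
{'time': 0.1, 'qpos': array([ 1.30401470e+00,  4.23755780e-01,  1.63058832e+00, -2.30490948e-05,
        1.08859726e+00, -1.89924685e-02]), 'qd': array([-1.08174009e-03, -6.64544827e-04, -1.79886948e-03, -4.94226993e-04,
       -5.92672555e-04,  5.51397257e-05]), 'tau': array([ 2.83747613e-04, -5.45611238e+01, -2.74326378e+01,  6.45681261e-02,
        1.87767955e-02, -6.42118107e-05]), 'tcp_pos': array([153.1394584 , 605.45835524, 232.99473772]), 'eef_rot': array([-3.14024380e+00, -5.21091001e-06,  2.89381419e+00]), 'contact_force': array([ 0.22700732, -0.25005527, -0.63629922]), 'ft_torque': array([ 0.00121853, -0.05923705,  0.04656052]), 'opening': 87.83361997903184} 11.0
```

View pics/top0.png

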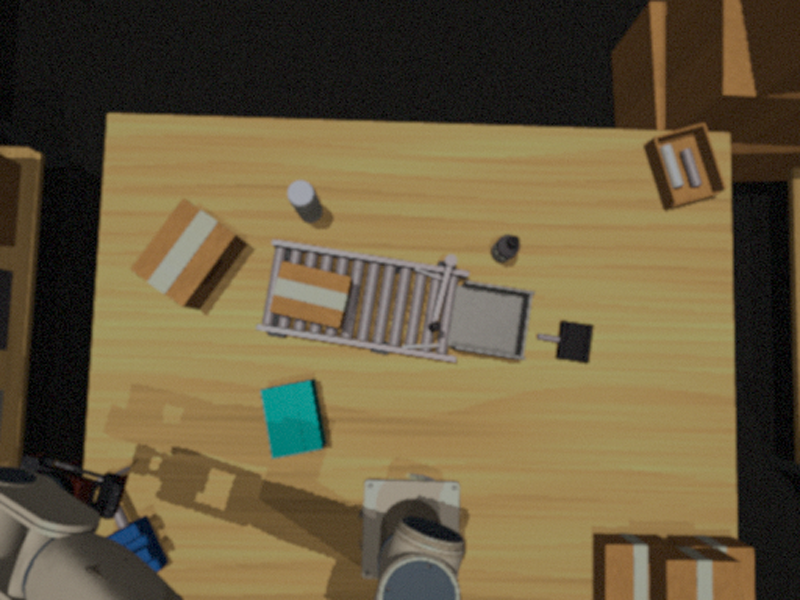

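View pics/scene0.png

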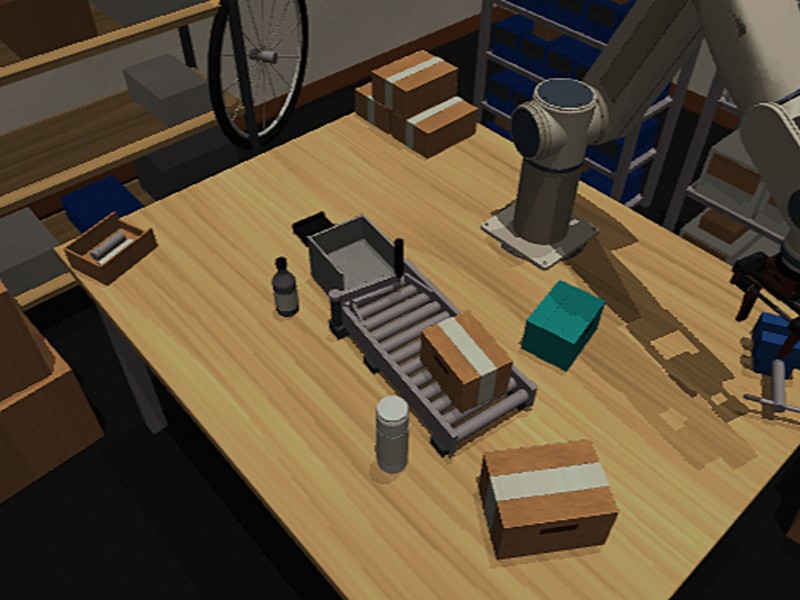

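The top picture shows the lane at x 260–535, y 240–360. The carton is at (312,293), and the gate is nearly shut, with its hinge at (451,260) and grip at (435,326). The spray can is at (303,195), the bottle at (506,248), the pedal at (574,341), and the turquoise box at (293,418). The big brown carton is a decoy. Next I'll enlarge the lane.

```bash
python3 - <<'E'
from plant import bot
import cv2
im=bot.grab_frame("top")[140:240,155:355]; cv2.imwrite("pics/crop1.png",cv2.resize(im[:,:,::-1],(800,400),interpolation=cv2.INTER_CUBIC))
E
```

```text
(no output)
```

View pics/crop1.png

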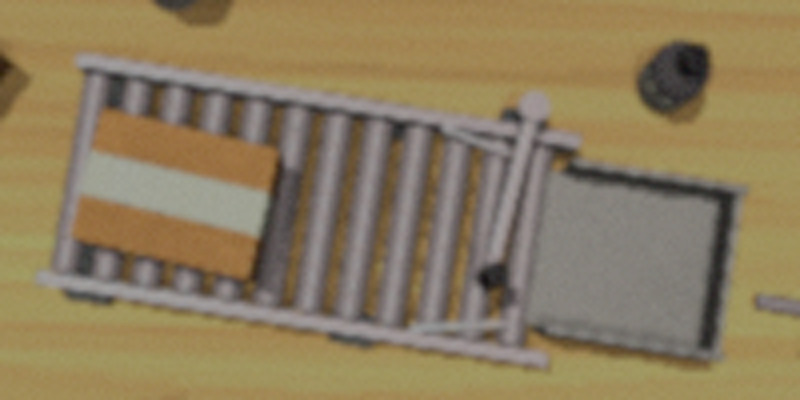

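```bash
cat > h.py <<'E'
import numpy as np, cv2
from plant import bot
from scipy.optimize import least_squares
def proj(P,n="top"):
    c=bot.get_calibration(n); return cv2.projectPoints(np.float64(P).reshape(-1,1,3),c["rvec"],c["tvec"],c["intrinsics"],None)[0][:,0]
def ray(uv,z,n="top"):
    c=bot.get_calibration(n); R=cv2.Rodrigues(c["rvec"])[0]; o=-R.T@c["tvec"]
    d=R.T@np.linalg.inv(c["intrinsics"])@np.array([uv[0],uv[1],1.]); return (o+d*(z-o[2])/d[2])
def L2W(p,P):
    P=np.atleast_2d(np.float64(P)); c,s=np.cos(p[2]),np.sin(p[2])
    return np.c_[p[0]+c*P[:,0]-s*P[:,1],p[1]+s*P[:,0]+c*P[:,1],P[:,2]]
def W2L(p,P):
    d=np.atleast_2d(P)[:,:2]-p[:2]; c,s=np.cos(p[2]),np.sin(p[2]); return np.c_[c*d[:,0]+s*d[:,1],-s*d[:,0]+c*d[:,1]]
E
python3 - <<'E'
from h import *
C=lambda u,v:np.array([155+u/4-.4,140+v/4-.4])
O=[(102,305,78),(-102,305,78),(74,-276,127),(-74,-276,127),(112,-92,120)]
U=np.array([C(80,54),C(38,284),C(745,187),C(718,359),C(535,103)])
f=lambda p:(proj(L2W(p,O))-U).ravel()
r=least_squares(f,[500,150,0.]); p=r.x; print(p, r.fun.reshape(-1,2).round(1))
np.save("lane.npy",p)
g=ray(C(493,270),205); print("grip",g,W2L(p,g)); h=L2W(p,[112,-92,0])[0]; print("hinge",h)
print("shut/open grip", L2W(p,[-38,-92,0]),L2W(p,[112,58,0]))
K=np.array([ray(C(*q),150) for q in [(100,110),(280,148),(252,280),(72,238)]]); print("carton lane",W2L(p,K), W2L(p,K).mean(0))
for n,uv,z in (("spray",(302,188),170),("lube",(510,241),150),("pedal",(574,341),28),("turq",(292,418),90)): q=ray(np.array(uv)/1.5625,z); print(n,q,W2L(p,q))
E
```

```text
[ 5.01782066e+02  3.77364298e+01 -1.33079482e-01] [[-0.6 -0.5]
 [-0.6 -0. ]
 [ 0.3 -0.6]
 [ 0.8  0.3]
 [ 0.   0.8]]
grip [457.83189457 -29.45687064 205.        ] [[-34.64588441 -72.43079364]]
hinge [600.58455446 -68.31105119   0.        ]
shut/open grip [[451.91085644 -48.40799822   0.        ]] [[620.48760743  80.36264683   0.        ]]
carton lane [[ 46.59134888 262.27801031]
 [ 39.31623593 111.65978847]
 [-70.93591415 116.30926894]
 [-60.54183134 266.44080837]] [-11.39254017 189.17196902]
spray [734.80422547 249.77857013 170.        ] [[202.82653502 241.08627684]]
lube [ 639.31589165 -190.27376118  150.        ] [[ 166.57174271 -207.74516839]]
pedal [ 434.62324445 -364.25877873   28.        ] [[ -13.22545593 -407.35186544]]
turq [251.44962935 263.96352452  90.        ] [[-278.1363927  191.0109268]]
```

```bash
cat >> h.py <<'E'
from scipy.spatial.transform import Rotation as Ro
def row(T,yaw,frm=None):
    """row from pose frm=(pos,R) (default measured) to TCP T mm, pointing down with yaw"""
    s=bot.get_state(); p,R=frm or (s["tcp_pos"],Ro.from_euler("xyz",s["eef_rot"]))
    d=R.inv().apply(np.array(T)-p)/1000; w=(R.inv()*Ro.from_euler("xyz",[np.pi,0,yaw])).as_rotvec(degrees=True)
    return d.round(4).tolist()+w.round(1).tolist()
E
python3 -c "
from h import *
print(row([300,300,250],2.88),row([458,-29,250],2.88))"
```

```text
[-0.2173, -0.2602, -0.0166, -0.1, -0.0, 0.8] [-0.4512, -0.5404, -0.0163, -0.1, -0.0, 0.8]
```

Request:
apply_moves:
  series:
    - [[-0.03,-0.036,-0.016,0,0,0.8],[-0.451,-0.54,-0.016,0,0,0.8],[-0.451,-0.54,-0.016,0,0,0.8],[-0.451,-0.54,-0.016,0,0,0.8],[-0.451,-0.54,-0.016,0,0,0.8],[-0.451,-0.54,-0.016,0,0,0.8],[-0.451,-0.54,-0.016,0,0,0.8],[-0.451,-0.54,-0.016,0,0,0.8],[-0.451,-0.54,-0.016,0,0,0.8],[-0.451,-0.54,-0.016,0,0,0.8]]

```text
time: 0.98
tcp_pos: [333.0, 230.5, 248.7]
eef_rot: [3.141, 0.0, 2.88]
contact_force: [0.3, 0.9, 0.4]
opening: 88.0
```

```bash
python3 -c "
from h import *
print(row([458,-29,250],2.88))"
```

```text
[-0.1878, -0.2184, -0.0013, 0.0, 0.0, 0.0]
```

Request:
apply_moves:
  series:
    - [[-0.188,-0.218,-0.002,0,0,0],[-0.188,-0.218,-0.002,0,0,0],[-0.188,-0.218,-0.002,0,0,0],[-0.188,-0.218,-0.002,0,0,0],[-0.188,-0.218,-0.002,0,0,0],[-0.188,-0.218,-0.002,0,0,0],[-0.188,-0.218,-0.002,0,0,0],[-0.188,-0.218,-0.002,0,0,0],[-0.188,-0.218,-0.002,0,0,0],[-0.188,-0.218,-0.002,0,0,0]]

```text
time: 1.82
tcp_pos: [457.3, -26.7, 250.2]
eef_rot: [3.142, -0.001, 2.879]
contact_force: [0.6, 0.3, 0.9]
opening: 87.7
```

```bash
python3 - <<'E'
from h import *
c=bot.get_calibration("wrist"); s=bot.get_state(); im=bot.grab_frame("wrist")
cv2.imwrite("pics/w1.png",cv2.resize(im[:,:,::-1],(800,600),interpolation=cv2.INTER_CUBIC))
print(s["tcp_pos"],s["eef_rot"],c)
# where is the expected grip top, and TCP-aligned point at z=205
R=cv2.Rodrigues(c["rvec"])[0]
for P in ([458,-29.5,205],[s["tcp_pos"][0],s["tcp_pos"][1],205]):
    q=R@np.array(P)+c["tvec"]; th=np.arctan2(np.hypot(q[0],q[1]),q[2]); f=c["intrinsics"][0,0]
    print((c["intrinsics"][:2,2]+f*th*q[:2]/np.hypot(q[0],q[1]))*1.5625)
E
```

```text
[457.28699763 -26.72352443 250.1626454 ] [ 3.14155490e+00 -1.37280423e-03  2.87882312e+00] {'intrinsics': array([[297.31863964,   0.        , 254.58787141],
       [  0.        , 297.31863964, 195.84379908],
       [  0.        ,   0.        ,   1.        ]]), 'rvec': array([-2.29130737, -1.75618965, -0.26943847]), 'tvec': array([ -93.30805963, -470.28782903,  272.79894504])}
[391.60382246 350.59953736]
[397.0438148 347.7691422]
```

View pics/w1.png

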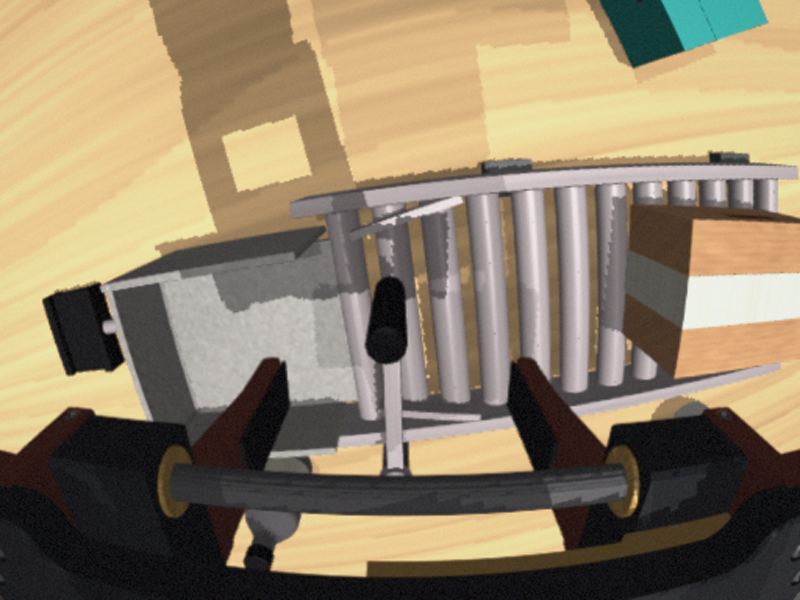

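The wrist view shows the grip top at about (386,342), some 3 mm from my estimate, so the grip is near (454.5,-31.5). It lies between the fingers at (265,390) and (530,390).

```bash
python3 - <<'E'
from h import *
p=np.load("lane.npy"); s=bot.get_state(); print(s["tcp_pos"])
print(row([454.5,-31.5,180],2.88))
def G(th): return L2W(p,[112-150*np.cos(th),-92+150*np.sin(th),180])[0], 3.0085-th
th0=.11; 
for a in (np.linspace(.11,.91,11)[1:],np.linspace(.91,1.71,11)[1:]):
    P,y=G(th0); f=(P,Ro.from_euler("xyz",[np.pi,0,y])); print(P,y)
    for t in a: print(row(*G(t),frm=f))
    th0=a[-1]
print(G(th0))
E
```

```text
[457.15694816 -26.13049413 250.24115087]
[0.0011, -0.0059, 0.0702, 0.0, -0.1, 0.0]
[454.99434905 -32.20714438 180.        ] 2.8985000000000003
[-0.0005, 0.012, 0.0, 0.0, -0.0, 4.6]
[-0.0019, 0.0239, 0.0, -0.0, -0.0, 9.2]
[-0.0043, 0.0357, 0.0, 0.0, -0.0, 13.8]
[-0.0076, 0.0472, 0.0, 0.0, -0.0, 18.3]
[-0.0118, 0.0584, 0.0, 0.0, -0.0, 22.9]
[-0.0169, 0.0693, 0.0, 0.0, -0.0, 27.5]
[-0.0229, 0.0797, 0.0, 0.0, -0.0, 32.1]
[-0.0297, 0.0896, 0.0, 0.0, -0.0, 36.7]
[-0.0372, 0.0989, 0.0, 0.0, -0.0, 41.3]
[-0.0455, 0.1076, 0.0, 0.0, -0.0, 45.8]
[525.05023899  61.28280355 180.        ] 2.0985
[-0.0005, 0.012, 0.0, 0.0, -0.0, 4.6]
[-0.0019, 0.0239, 0.0, 0.0, -0.0, 9.2]
[-0.0043, 0.0357, 0.0, 0.0, -0.0, 13.8]
[-0.0076, 0.0472, 0.0, -0.0, -0.0, 18.3]
[-0.0118, 0.0584, 0.0, -0.0, -0.0, 22.9]
[-0.0169, 0.0693, 0.0, -0.0, -0.0, 27.5]
[-0.0229, 0.0797, 0.0, -0.0, -0.0, 32.1]
[-0.0297, 0.0896, 0.0, 0.0, -0.0, 36.7]
[-0.0372, 0.0989, 0.0, -0.0, -0.0, 41.3]
[-0.0455, 0.1076, 0.0, -0.0, -0.0, 45.8]
(array([640.92423113,  76.16285817, 180.        ]), np.float64(1.2985000000000002))
```

Request:
apply_moves:
  series:
    - [[0.001,-0.006,0.0,0,0,0],[0.001,-0.006,0.02,0,0,0],[0.001,-0.006,0.04,0,0,0],[0.001,-0.006,0.055,0,0,0],[0.001,-0.006,0.07,0,0,0],[0.001,-0.006,0.07,0,0,0]]

```text
time: 2.37
tcp_pos: [453.1, -31.3, 178.4]
eef_rot: [-3.141, -0.005, 2.882]
contact_force: [0.0, 0.6, -0.5]
opening: 87.7
```

Request:
apply_moves:
  series:
    - [[0,0,0,0,0,0],[0,0,0,0,0,0],[0,0,0,0,0,0],[0,0,0,0,0,0],[0,0,0,0,0,0],[0,0,0,0,0,0]]
  gripper: 180

```text
time: 2.87
tcp_pos: [455.7, -32.4, 181.0]
eef_rot: [3.141, 0.001, 2.88]
contact_force: [-0.9, -0.4, -0.3]
opening: 51.6
```

Request:
apply_moves:
  series:
    - [[0,0,0,0,0,0],[0,0,0,0,0,0],[0,0,0,0,0,0],[0,0,0,0,0,0],[0,0,0,0,0,0]]

```text
time: 3.28
tcp_pos: [455.4, -32.4, 180.5]
eef_rot: [-3.142, -0.0, 2.88]
contact_force: [0.1, 0.5, -0.3]
opening: 26.1
```

Caged, with the opening at 26 mm. Now I'll swing the gate.

Request:
apply_moves:
  series:
    - [[-0.0005,0.012,0,0,0,4.6],[-0.002,0.024,0,0,0,9.2],[-0.0043,0.0357,0,0,0,13.8],[-0.0076,0.0472,0,0,0,18.3],[-0.0118,0.0584,0,0,0,22.9],[-0.017,0.0693,0,0,0,27.5],[-0.023,0.0797,0,0,0,32.1],[-0.0297,0.0896,0,0,0,36.7],[-0.0372,0.0989,0,0,0,41.3],[-0.0455,0.1076,0,0,0,45.8]]

```text
time: 4.12
tcp_pos: [527.0, 60.2, 180.3]
eef_rot: [-3.14, -0.001, 2.077]
contact_force: [-1.9, -0.1, -0.2]
opening: 26.0
```

```bash
python3 - <<'E'
from h import *
p=np.load("lane.npy"); s=bot.get_state(); print(s["tcp_pos"],s["eef_rot"],s["contact_force"],s["opening"])
def G(th): return L2W(p,[112-150*np.cos(th),-92+150*np.sin(th),180])[0], 3.0085-th
for t in np.linspace(.93,1.74,11)[1:]: print(row(*G(t)))
E
```

```text
[527.01220035  60.2084386  180.27248565] [-3.14029916e+00 -5.98463893e-04  2.07670723e+00] [-1.93727751 -0.06826359 -0.20993917] 25.966988958566947
[0.0015, 0.0139, 0.0003, -0.1, -0.0, 4.5]
[0.0, 0.026, 0.0002, -0.1, -0.0, 9.2]
[-0.0024, 0.0379, 0.0002, -0.1, -0.0, 13.8]
[-0.0058, 0.0496, 0.0002, -0.1, -0.0, 18.5]
[-0.0101, 0.0609, 0.0002, -0.1, -0.0, 23.1]
[-0.0153, 0.0719, 0.0002, -0.1, -0.0, 27.7]
[-0.0214, 0.0824, 0.0002, -0.1, -0.0, 32.4]
[-0.0283, 0.0924, 0.0001, -0.1, -0.0, 37.0]
[-0.036, 0.1018, 0.0001, -0.1, -0.0, 41.7]
[-0.0445, 0.1105, 0.0001, -0.1, -0.0, 46.3]
```

Request:
apply_moves:
  series:
    - [[0.0005,0.013,0,0,0,4.5],[-0.0005,0.025,0,0,0,9.2],[-0.003,0.037,0,0,0,13.8],[-0.006,0.049,0,0,0,18.5],[-0.0103,0.06,0,0,0,23.1],[-0.0155,0.071,0,0,0,27.7],[-0.0216,0.0815,0,0,0,32.4],[-0.0285,0.0915,0,0,0,37],[-0.036,0.101,0,0,0,41.7],[-0.0445,0.11,0,0,0,46.3]]

```text
time: 4.95
tcp_pos: [645.1, 74.6, 180.2]
eef_rot: [-3.14, 0.001, 1.269]
contact_force: [-1.3, -0.6, 0.1]
opening: 26.0
```

Request:
apply_moves:
  series:
    - [[0,0,0,0,0,0],[0,0,0,0,0,0],[0,0,0,0,0,0],[0,0,0,0,0,0],[0,0,0,0,0,0]]
  gripper: 90

```text
time: 5.37
tcp_pos: [644.4, 74.7, 180.6]
eef_rot: [-3.141, 0.0, 1.274]
contact_force: [-0.4, 0.3, -0.3]
opening: 55.1
```

Request:
apply_moves:
  series:
    - [[0,0,-0.02,0,0,0],[0,0,-0.05,0,0,0],[0,0,-0.08,0,0,0],[0,0,-0.08,0,0,0]]
  gripper: 0

```text
time: 5.7
tcp_pos: [647.7, 75.1, 267.1]
eef_rot: [3.133, -0.004, 1.273]
contact_force: [1.2, 0.9, 0.8]
opening: 80.0
```

```bash
python3 - <<'E'
from h import *
p=np.load("lane.npy"); s=bot.get_state(); print(s["tcp_pos"],s["eef_rot"],s["contact_force"],s["opening"])
im=bot.grab_frame("top")[115:265,140:340]; cv2.imwrite("pics/crop2.png",cv2.resize(im[:,:,::-1],(800,600),interpolation=cv2.INTER_CUBIC))
# behind the carton, jaws along lane x : tool y=(sin yaw,-cos yaw)
yaw=np.pi/2-p[2]*-1
for y in (np.pi/2+p[2],-np.pi/2+p[2]): print(y,row(L2W(p,[-5,310,260])[0],y), L2W(p,[-5,310,260]))
E
```

```text
[647.74746983  75.06517929 267.11116241] [ 3.13267202 -0.00378698  1.27330921] [1.24007592 0.88731788 0.75545574] 79.96660608142469
1.4377168451178846 [0.227, -0.1833, 0.0039, 0.4, -0.1, -9.4] [[537.95925197 345.65884081 260.        ]]
-1.7038758084719086 [0.227, -0.1833, 0.0039, -0.2, -0.6, 170.6] [[537.95925197 345.65884081 260.        ]]
```

View pics/crop2.png

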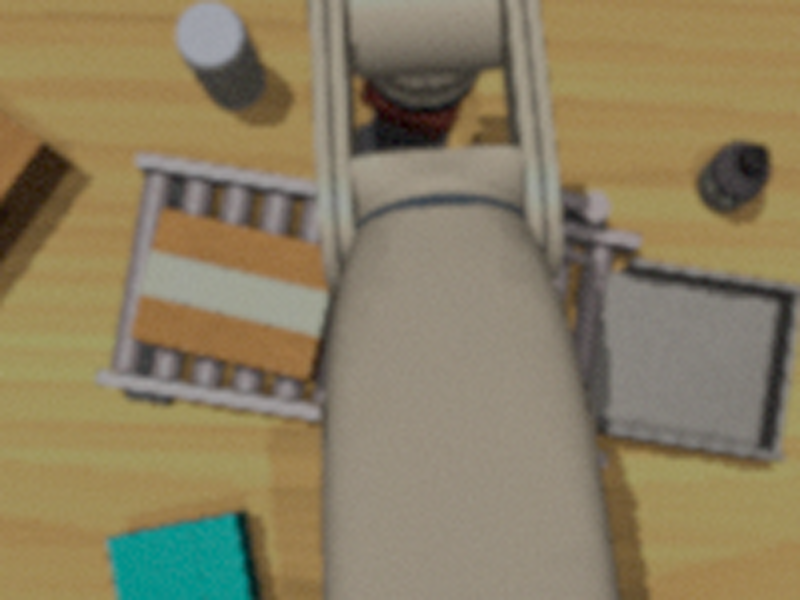

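The gate is clear of the lane, lying outside the rail under the arm, and the carton, can and bottle haven't moved. I'm moving behind the carton with the jaws across the lane.

Request:
apply_moves:
  series:
    - [[0.035,-0.028,0.003,0.4,0,-5],[0.07,-0.056,0.003,0.4,0,-9.4],[0.1,-0.08,0.003,0.4,0,-9.4],[0.13,-0.105,0.003,0.4,0,-9.4],[0.16,-0.13,0.003,0.4,0,-9.4],[0.19,-0.155,0.003,0.4,0,-9.4],[0.215,-0.175,0.003,0.4,0,-9.4],[0.227,-0.183,0.003,0.4,0,-9.4],[0.227,-0.183,0.003,0.4,0,-9.4],[0.227,-0.183,0.003,0.4,0,-9.4]]
  gripper: 80

```text
time: 6.58
tcp_pos: [536.3, 345.2, 256.7]
eef_rot: [-3.134, 0.001, 1.438]
contact_force: [-0.3, -0.3, 0.3]
opening: 60.6
```

```bash
python3 - <<'E'
from h import *
p=np.load("lane.npy"); s=bot.get_state(); print(s["tcp_pos"],s["eef_rot"],s["opening"],W2L(p,s["tcp_pos"]))
print(row(L2W(p,[-6,290,115])[0],np.pi/2+p[2]))
c=bot.get_calibration("wrist"); im=bot.grab_frame("wrist")
cv2.imwrite("pics/w2.png",cv2.resize(im[:,:,::-1],(800,600),interpolation=cv2.INTER_CUBIC))
E
```

```text
[536.29494126 345.24356797 256.74266375] [-3.13393865e+00  6.78622827e-04  1.43837085e+00] 60.55242310541475 [[ -6.59449353 309.36756658]]
[-0.0193, 0.0017, 0.1417, -0.4, 0.0, 0.0]
```

View pics/w2.png

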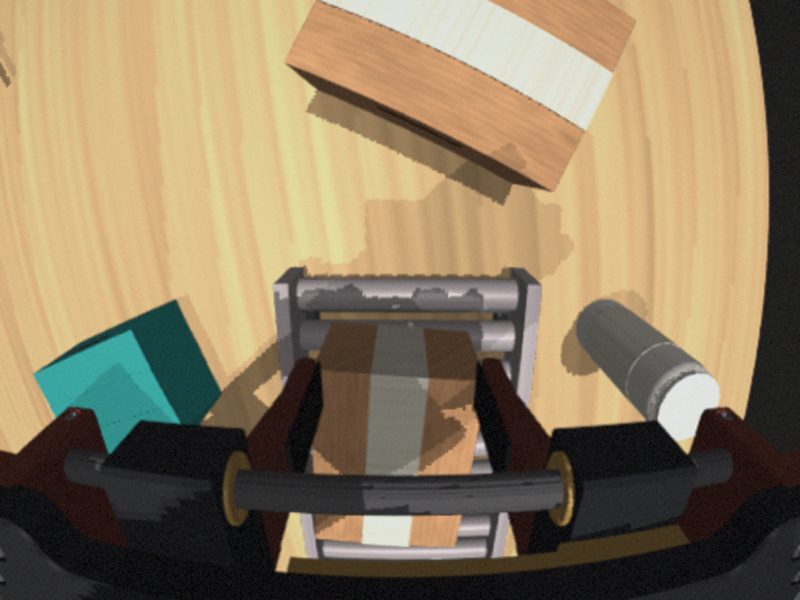

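```bash
cat >> h.py <<'E'
def wray(uv,z):
    c=bot.get_calibration("wrist"); R=cv2.Rodrigues(c["rvec"])[0]; o=-R.T@c["tvec"]
    d=(np.array(uv)-c["intrinsics"][:2,2])/c["intrinsics"][0,0]; r=np.hypot(*d)
    v=R.T@np.array([*(np.sin(r)*d/r),np.cos(r)]); return o+v*(z-o[2])/v[2]
E
python3 - <<'E'
from h import *
p=np.load("lane.npy")
for n,uv,z in (("L rear top",(331,325),150),("R rear top",(466,331),150),("L rear bot",(322,366),60),("rail L end",(275,283),78),("rail R end",(541,283),78),("big corner",(287,65),150)):
    q=wray(np.array(uv)/1.5625,z); print(n,q.round(1),W2L(p,q).round(1))
E
```

```text
L rear top [496.4 339.6 150. ] [[-45.4 298.4]]
R rear top [575.7 325.2 150. ] [[ 35.1 294.8]]
L rear bot [463.3 274.1  60. ] [[-69.5 229.2]]
rail L end [444.6 353.7  78. ] [[-98.6 305.5]]
rail R end [643.6 327.4  78. ] [[102.2 305.9]]
big corner [495.3 493.  150. ] [[-66.8 450.4]]
```

```bash
python3 - <<'E'
from h import *
p=np.load("lane.npy")
for n,uv,z in (("L rear bot",(331,325),60),("R rear bot",(466,331),60),("L rear top",(319,368),150),("R rear top",(478,378),150),):
    q=wray(np.array(uv)/1.5625,z); print(n,q.round(1),W2L(p,q).round(1))
E
```

```text
L rear bot [477.6 309.   60. ] [[-60.  265.7]]
R rear bot [584.6 289.7  60. ] [[ 48.6 260.7]]
L rear top [483.7 312.6 150. ] [[-54.4 270. ]]
R rear top [580.7 292.8 150. ] [[ 44.4 263.3]]
```

The rear face is at lane y ≈ 261–266, and the rail ends agree with my lane pose to 1–3 mm. I'm descending at lane y = 291 and then pushing.

Request:
apply_moves:
  series:
    - [[-0.018,0.001,0.015,-0.4,0,0],[-0.018,0.001,0.035,-0.4,0,0],[-0.018,0.001,0.06,-0.4,0,0],[-0.018,0.001,0.085,-0.4,0,0],[-0.018,0.001,0.11,-0.4,0,0],[-0.018,0.001,0.13,-0.4,0,0],[-0.018,0.001,0.142,-0.4,0,0],[-0.018,0.001,0.142,-0.4,0,0]]

```text
time: 7.3
tcp_pos: [533.5, 325.1, 112.7]
eef_rot: [-3.138, 0.003, 1.435]
contact_force: [-0.3, -0.0, -0.1]
opening: 60.4
```

Request:
apply_moves:
  series:
    - [[-0.003,0,0,0,0,0],[-0.006,0,0,0,0,0],[-0.009,0,0,0,0,0],[-0.012,0,0,0,0,0],[-0.015,0,0,0,0,0],[-0.019,0,0,0,0,0],[-0.023,0,0,0,0,0],[-0.028,0,0,0,0,0],[-0.034,0,0,0,0,0],[-0.04,0,0,0,0,0]]

```text
time: 8.13
tcp_pos: [528.9, 287.4, 115.5]
eef_rot: [-3.142, -0.0, 1.437]
contact_force: [-0.3, 0.3, -0.7]
opening: 60.4
```

```bash
python3 - <<'E'
from h import *
p=np.load("lane.npy"); s=bot.get_state(); print(s["tcp_pos"],s["eef_rot"],s["contact_force"],s["opening"],W2L(p,s["tcp_pos"]))
print(row(L2W(p,[0,0,115])[0],np.pi/2+p[2]))
E
```

```text
[528.89793822 287.36728415 115.50852   ] [-3.14157826e+00 -4.51892881e-04  1.43664626e+00] [-0.25110951  0.31497944 -0.66410233] 60.35877152671329 [[ -6.24666056 251.02153934]]
[-0.251, 0.0065, 0.0004, -0.0, -0.0, -0.1]
```

Request:
apply_moves:
  series:
    - [[-0.006,0,0,0,0,0],[-0.012,0,0,0,0,0],[-0.018,0,0,0,0,0],[-0.024,0.0005,0,0,0,0],[-0.03,0.001,0,0,0,0],[-0.036,0.001,0,0,0,0],[-0.042,0.001,0,0,0,0],[-0.048,0.0015,0,0,0,0],[-0.054,0.002,0,0,0,0],[-0.06,0.002,0,0,0,0]]

```text
time: 8.97
tcp_pos: [523.0, 227.7, 115.5]
eef_rot: [3.142, -0.001, 1.436]
contact_force: [-0.4, 0.3, -0.4]
opening: 60.3
```

Request:
apply_moves:
  series:
    - [[-0.006,0,0,0,0,0],[-0.012,0,0,0,0,0],[-0.018,0,0,0,0,0],[-0.024,0.0005,0,0,0,0],[-0.03,0.001,0,0,0,0],[-0.036,0.001,0,0,0,0],[-0.042,0.001,0,0,0,0],[-0.048,0.0015,0,0,0,0],[-0.054,0.002,0,0,0,0],[-0.06,0.002,0,0,0,0]]

```text
time: 9.8
tcp_pos: [517.0, 167.9, 115.5]
eef_rot: [3.141, -0.001, 1.436]
contact_force: [-0.2, 0.2, 0.2]
opening: 60.1
```

```bash
python3 - <<'E'
from h import *
p=np.load("lane.npy"); s=bot.get_state(); print(s["tcp_pos"],s["eef_rot"],s["contact_force"],s["opening"],W2L(p,s["tcp_pos"]))
print(row(L2W(p,[0,0,115])[0],np.pi/2+p[2]))
im=bot.grab_frame("scene")[90:290,160:400]; cv2.imwrite("pics/s2.png",cv2.resize(im[:,:,::-1],(720,600),interpolation=cv2.INTER_CUBIC))
E
```

```text
[516.97408323 167.93736084 115.49465257] [ 3.14145663e+00 -6.21816969e-04  1.43641608e+00] [-0.19057104  0.20439638  0.17403327] 60.075786002377 [[ -2.21828406 131.0654762 ]]
[-0.1311, 0.0024, 0.0004, 0.0, -0.0, -0.1]
```

View pics/s2.png

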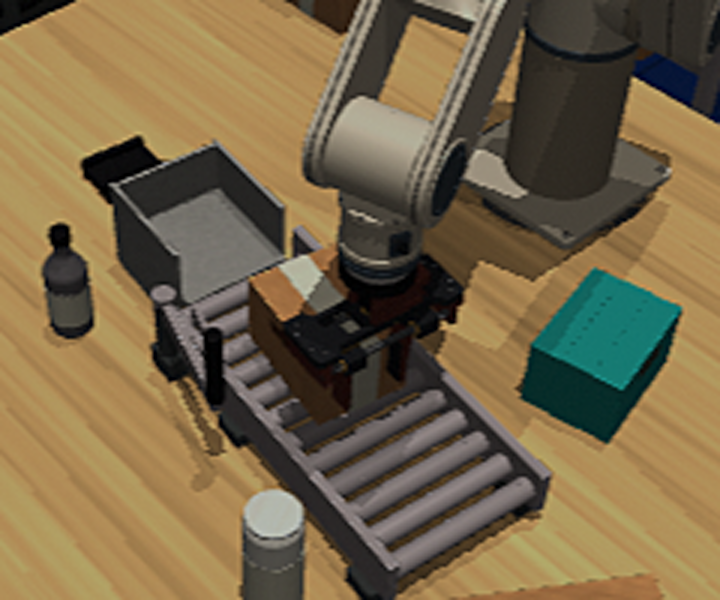

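The carton is upright and straight ahead of the fingers. The gate grip, at (213,370), is outside the rail and clear of the gripper.

Request:
apply_moves:
  series:
    - [[-0.006,0,0,0,0,0],[-0.012,0,0,0,0,0],[-0.018,0,0,0,0,0],[-0.024,0.0005,0,0,0,0],[-0.03,0.001,0,0,0,0],[-0.036,0.001,0,0,0,0],[-0.042,0.001,0,0,0,0],[-0.048,0.0015,0,0,0,0],[-0.054,0.002,0,0,0,0],[-0.06,0.002,0,0,0,0]]

```text
time: 10.68
tcp_pos: [511.2, 108.5, 115.6]
eef_rot: [3.141, -0.001, 1.436]
contact_force: [0.6, 3.5, 0.9]
opening: 60.5
```

Request:
apply_moves:
  series:
    - [[-0.006,0,0,0,0,0],[-0.012,0,0,0,0,0],[-0.018,0,0,0,0,0],[-0.024,0,0,0,0,0],[-0.03,0,0,0,0,0],[-0.036,0,0,0,0,0],[-0.042,0,0,0,0,0],[-0.048,0,0,0,0,0],[-0.054,0,0,0,0,0],[-0.06,0,0,0,0,0]]

```text
time: 11.52
tcp_pos: [502.7, 48.8, 115.4]
eef_rot: [-3.141, -0.001, 1.436]
contact_force: [-0.4, 0.8, 0.6]
opening: 60.6
```

Request:
apply_moves:
  series:
    - [[-0.006,0,0,0,0,0],[-0.012,0,0,0,0,0],[-0.018,0,0,0,0,0],[-0.024,0,0,0,0,0],[-0.03,0,0,0,0,0],[-0.036,0,0,0,0,0],[-0.042,0,0,0,0,0],[-0.048,0,0,0,0,0],[-0.054,0,0,0,0,0],[-0.06,0,0,0,0,0]]

```text
time: 12.35
tcp_pos: [494.5, -10.7, 115.2]
eef_rot: [-3.141, -0.001, 1.436]
contact_force: [-0.6, 1.1, -1.1]
opening: 60.4
```

```bash
python3 - <<'E'
from h import *
p=np.load("lane.npy"); s=bot.get_state(); print(s["tcp_pos"],s["eef_rot"],s["contact_force"],s["opening"],W2L(p,s["tcp_pos"]))
im=bot.grab_frame("scene")[90:290,160:400]; cv2.imwrite("pics/s3.png",cv2.resize(im[:,:,::-1],(720,600),interpolation=cv2.INTER_CUBIC))
E
```

```text
[494.46412574 -10.66630065 115.21750299] [-3.14110332e+00 -6.04957706e-04  1.43637441e+00] [-0.5765307   1.14238143 -1.11446892] 60.431696728371584 [[ -0.83082065 -48.94574853]]
```

View pics/s3.png

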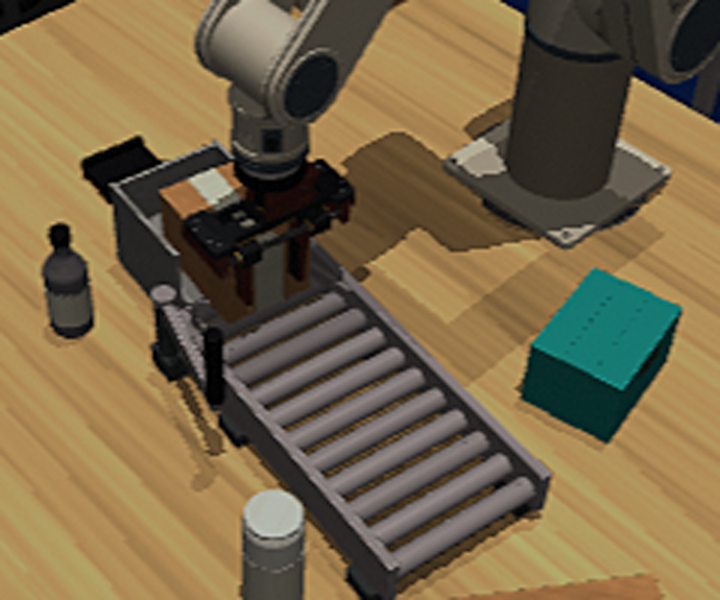

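The carton is entering the bay square. I'll slow down for the last part.

Request:
apply_moves:
  series:
    - [[-0.005,0,0,0,0,0],[-0.01,0,0,0,0,0],[-0.015,0,0,0,0,0],[-0.02,0,0,0,0,0],[-0.025,0,0,0,0,0],[-0.03,0,0,0,0,0],[-0.034,0,0,0,0,0],[-0.038,0,0,0,0,0],[-0.042,0,0,0,0,0],[-0.046,0,0,0,0,0]]

```text
time: 13.23
tcp_pos: [488.6, -56.1, 115.3]
eef_rot: [3.141, -0.001, 1.436]
contact_force: [0.7, 1.4, -1.9]
opening: 60.2
```

Request:
apply_moves:
  series:
    - [[-0.002,0,0,0,0,0],[-0.004,0,0,0,0,0],[-0.006,0,0,0,0,0],[-0.008,0,0,0,0,0],[-0.01,0,0,0,0,0],[-0.011,0,0,0,0,0]]

```text
time: 13.73
tcp_pos: [487.1, -66.8, 115.3]
eef_rot: [-3.142, -0.001, 1.436]
contact_force: [0.3, 2.6, -1.1]
opening: 60.3
```

Request:
apply_moves:
  series:
    - [[-0.001,0,0,0,0,0],[-0.002,0,0,0,0,0],[-0.003,0,0,0,0,0],[-0.004,0,0,0,0,0],[-0.005,0,0,0,0,0]]

```text
time: 14.15
tcp_pos: [486.9, -68.9, 115.5]
eef_rot: [3.141, -0.005, 1.435]
contact_force: [3.5, 30.1, 2.1]
opening: 59.9
```

Request:
apply_moves:
  series:
    - [[-0.001,0,0,0,0,0],[-0.002,0,0,0,0,0],[-0.003,0,0,0,0,0]]

```text
time: 14.4
tcp_pos: [486.9, -69.0, 115.7]
eef_rot: [3.141, -0.009, 1.434]
contact_force: [5.7, 50.8, 4.3]
opening: 60.5
```

```bash
python3 - <<'E'
from h import *
p=np.load("lane.npy"); s=bot.get_state(); print(s["contact_force"],W2L(p,s["tcp_pos"]))
im=bot.grab_frame("top")[170:240,265:355]; cv2.imwrite("pics/t3.png",cv2.resize(im[:,:,::-1],(720,560),interpolation=cv2.INTER_CUBIC))
im=bot.grab_frame("scene")[115:215,180:300]; cv2.imwrite("pics/s4.png",cv2.resize(im[:,:,::-1],(720,600),interpolation=cv2.INTER_CUBIC))
E
```

```text
[ 5.74010089 50.84923713  4.34239536] [[  -0.55593879 -107.77413535]]
```

View pics/s4.png

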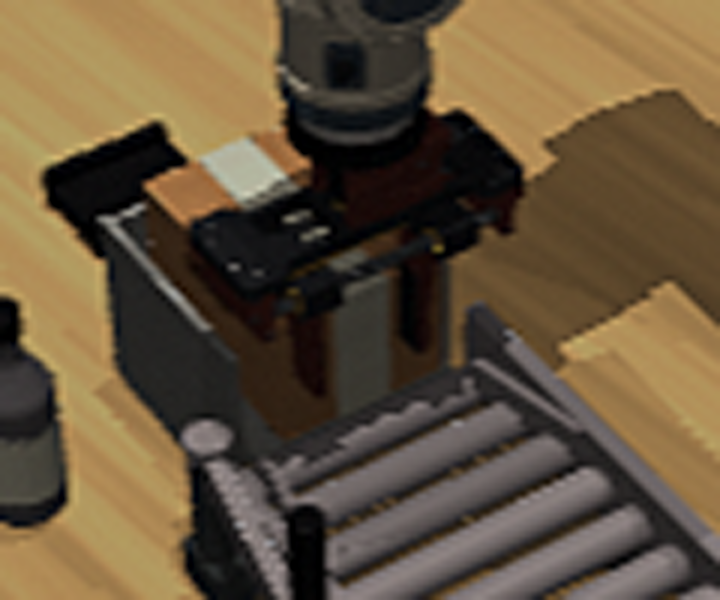

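The push met a hard stop at TCP lane y ≈ -108, where home was expected, and the carton looks square in the bay. The 51 N was more than needed, so I'm backing off and rising.

Request:
apply_moves:
  series:
    - [[0.004,0,0,0,0,0],[0.01,0,0,0,0,0],[0.02,0,0,0,0,0],[0.035,0,0,0,0,0],[0.05,0,0,0,0,0],[0.06,0,-0.02,0,0,0],[0.06,0,-0.055,0,0,0],[0.06,0,-0.09,0,0,0],[0.06,0,-0.125,0,0,0],[0.06,0,-0.15,0,0,0]]

```text
time: 15.33
tcp_pos: [494.8, -15.2, 268.5]
eef_rot: [3.139, -0.0, 1.436]
contact_force: [-0.1, -0.8, -0.4]
opening: 60.3
```

```bash
python3 - <<'E'
from h import *
p=np.load("lane.npy"); s=bot.get_state(); print(s["tcp_pos"],s["contact_force"],W2L(p,s["tcp_pos"]))
print(row(L2W(p,[128,57,262])[0],3.0085-1.7))
im=bot.grab_frame("wrist")
cv2.imwrite("pics/w3.png",cv2.resize(im[:,:,::-1],(800,600),interpolation=cv2.INTER_CUBIC))
E
```

```text
[494.84318907 -15.19477197 268.45307739] [-0.07004411 -0.75147411 -0.35162183] [[  0.14576036 -53.38388227]]
[0.1106, 0.1277, 0.0069, 0.2, -0.0, 7.3]
```

View pics/w3.png

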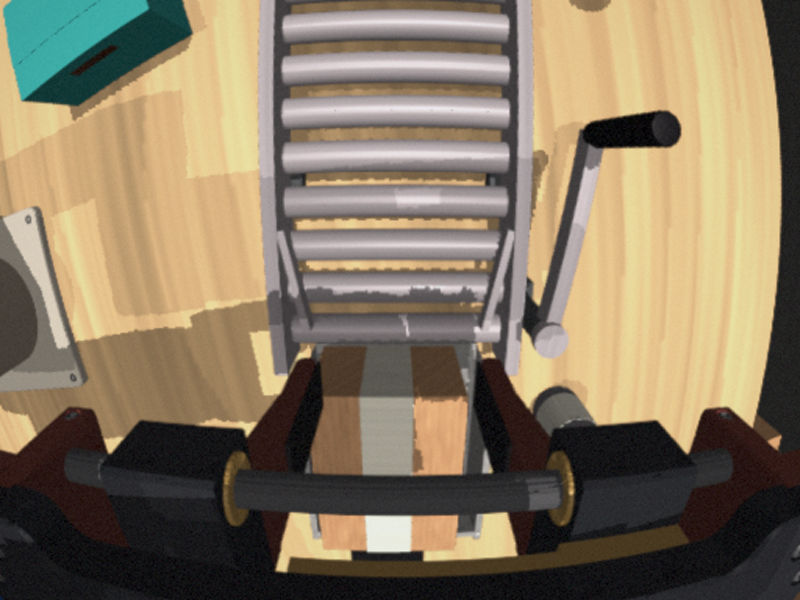

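```bash
python3 - <<'E'
from h import *
p=np.load("lane.npy")
for n,uv,z in (("grip",(666,128),205),("rt L",(317,397),148),("rt R",(467,397),148),("rb L",(322,347),58),("rb R",(459,347),58)):
    q=wray(np.array(uv)/1.5625,z); l=W2L(p,q)[0]; print(n,q.round(1),l.round(1))
    if n=="grip":
        th=np.arctan2(l[1]+92,112-l[0]); print(th); G=q.copy()
        print(row([G[0],G[1],250],3.0085-th))
E
```

```text
grip [652.1  75.6 205. ] [144.   57.5]
1.7814294227579752
[0.111, 0.1411, 0.0239, 0.5, -0.1, 12.0]
rt L [436.1 -76.  148. ] [ -50.  -121.4]
rt R [537. -90. 148.] [  51.8 -121.9]
rb L [426.7 -75.2  58. ] [ -59.4 -121.9]
rb R [543.2 -91.4  58. ] [  58.2 -122.5]
```

The carton is home: rear face at y ≈ -122, centred at x ≈ 0 and square. The gate is at θ ≈ 1.75 with its grip near (652,76). I'm moving over to cage it.

Request:
apply_moves:
  series:
    - [[0.02,0.025,0.003,0.2,0,3],[0.04,0.05,0.006,0.2,0,6],[0.06,0.076,0.009,0.2,0,9],[0.08,0.1,0.012,0.2,0,10],[0.095,0.12,0.012,0.2,0,10],[0.108,0.137,0.012,0.2,0,10],[0.111,0.14,0.012,0.2,0,10],[0.111,0.14,0.012,0.2,0,10]]
  gripper: 0

```text
time: 16.05
tcp_pos: [648.2, 76.6, 252.6]
eef_rot: [-3.138, 0.0, 1.263]
contact_force: [-0.2, 0.7, -0.0]
opening: 88.0
```

```bash
python3 - <<'E'
from h import *
s=bot.get_state(); print(s["tcp_pos"],s["eef_rot"],s["opening"]); print(row([652,75.5,180],1.26))
E
```

```text
[648.16430569  76.63311637 252.59012371] [-3.13753752e+00  2.97361891e-04  1.26256599e+00] 88.03333044077714
[0.0001, 0.0043, 0.0726, -0.2, 0.0, 0.1]
```

Request:
apply_moves:
  series:
    - [[0,0.002,0.015,-0.2,0,0],[0,0.002,0.03,-0.2,0,0],[0,0.002,0.045,-0.2,0,0],[0,0.002,0.06,-0.2,0,0],[0,0.002,0.072,-0.2,0,0],[0,0.002,0.072,-0.2,0,0]]

```text
time: 16.55
tcp_pos: [646.9, 74.7, 178.8]
eef_rot: [-3.137, 0.002, 1.261]
contact_force: [-0.2, 0.3, 0.1]
opening: 88.0
```

Request:
apply_moves:
  series:
    - [[0,0,0,0,0,0],[0,0,0,0,0,0],[0,0,0,0,0,0],[0,0,0,0,0,0],[0,0,0,0,0,0],[0,0,0,0,0,0],[0,0,0,0,0,0],[0,0,0,0,0,0],[0,0,0,0,0,0],[0,0,0,0,0,0]]
  gripper: 180

```text
time: 17.38
tcp_pos: [649.3, 75.6, 181.4]
eef_rot: [-3.141, -0.0, 1.262]
contact_force: [-0.9, 0.0, -1.2]
opening: 27.2
```

```bash
python3 - <<'E'
from h import *
p=np.load("lane.npy"); s=bot.get_state(); print(s["tcp_pos"],s["eef_rot"],s["contact_force"],s["opening"])
l=W2L(p,s["tcp_pos"])[0]; print(l,np.arctan2(l[1]+92,112-l[0]), np.hypot(l[1]+92,112-l[0]))
def G(th): return L2W(p,[112-150*np.cos(th),-92+150*np.sin(th),180])[0], 3.0085-th
for t in np.linspace(1.75,.9,11)[1:]: print(row(*G(t)))
E
```

```text
[649.33888157  75.61336336 181.38922669] [-3.14132641e+00 -2.50811271e-04  1.26193283e+00] [-0.9426661   0.02354419 -1.2331174 ] 27.22322230069266
[141.22633906  57.12089935] 1.764334026248824 151.95795970453383
[-0.0024, -0.0149, 0.0014, -0.0, -0.0, -4.7]
[-0.004, -0.0276, 0.0014, -0.0, -0.0, -9.5]
[-0.0067, -0.04, 0.0014, -0.0, -0.0, -14.4]
[-0.0104, -0.0522, 0.0014, -0.0, -0.0, -19.3]
[-0.0151, -0.0641, 0.0014, -0.0, -0.0, -24.2]
[-0.0208, -0.0755, 0.0014, -0.0, -0.0, -29.0]
[-0.0274, -0.0863, 0.0014, -0.0, -0.0, -33.9]
[-0.035, -0.0966, 0.0014, -0.0, -0.0, -38.8]
[-0.0434, -0.1062, 0.0014, -0.0, -0.0, -43.6]
[-0.0526, -0.1151, 0.0014, -0.0, -0.0, -48.5]
```

Request:
apply_moves:
  series:
    - [[-0.002,-0.014,0.001,0,0,-4.7],[-0.004,-0.0276,0.001,0,0,-9.5],[-0.0067,-0.04,0.001,0,0,-14.4],[-0.0104,-0.0522,0.001,0,0,-19.3],[-0.0151,-0.0641,0.001,0,0,-24.2],[-0.0208,-0.0755,0.001,0,0,-29],[-0.0274,-0.0863,0.001,0,0,-33.9],[-0.035,-0.0966,0.001,0,0,-38.8],[-0.0434,-0.1062,0.001,0,0,-43.6],[-0.0526,-0.1151,0.001,0,0,-48.5]]

```text
time: 18.22
tcp_pos: [523.4, 60.6, 180.6]
eef_rot: [3.141, -0.0, 2.113]
contact_force: [0.7, 0.6, -0.6]
opening: 26.0
```

```bash
python3 - <<'E'
from h import *
p=np.load("lane.npy"); s=bot.get_state(); print(s["tcp_pos"],s["eef_rot"],s["contact_force"],s["opening"])
l=W2L(p,s["tcp_pos"])[0]; th=np.arctan2(l[1]+92,112-l[0]); print(l,th)
def G(th): return L2W(p,[112-150*np.cos(th),-92+150*np.sin(th),180])[0], 3.0085-th
for t in np.linspace(th,.08,11)[1:]: print(row(*G(t)))
E
```

```text
[523.43866758  60.56814292 180.55534932] [ 3.14062585e+00 -7.78528851e-05  2.11286721e+00] [ 0.7470733   0.57541557 -0.60517355] 25.97331230840334
[18.43564189 25.50338475] 0.8983342399562797
[-0.0007, -0.0123, 0.0005, 0.1, -0.0, -4.5]
[-0.0021, -0.0244, 0.0005, 0.1, 0.0, -9.2]
[-0.0046, -0.0365, 0.0005, 0.1, 0.0, -13.9]
[-0.008, -0.0483, 0.0005, 0.1, 0.0, -18.6]
[-0.0124, -0.0597, 0.0005, 0.1, 0.0, -23.3]
[-0.0177, -0.0708, 0.0005, 0.1, 0.0, -28.0]
[-0.0239, -0.0814, 0.0005, 0.1, 0.0, -32.7]
[-0.031, -0.0914, 0.0005, 0.1, 0.0, -37.4]
[-0.0388, -0.1009, 0.0005, 0.1, 0.0, -42.0]
[-0.0474, -0.1096, 0.0004, 0.1, 0.0, -46.7]
```

Request:
apply_moves:
  series:
    - [[-0.0005,-0.012,0,0,0,-4.5],[-0.0021,-0.0244,0,0,0,-9.2],[-0.0046,-0.0365,0,0,0,-13.9],[-0.008,-0.0483,0,0,0,-18.6],[-0.0124,-0.0597,0,0,0,-23.3],[-0.0177,-0.0708,0,0,0,-28],[-0.0239,-0.0814,0,0,0,-32.7],[-0.031,-0.0914,0,0,0,-37.4],[-0.0388,-0.1009,0,0,0,-42],[-0.0474,-0.1096,0,0,0,-46.7]]

```text
time: 19.05
tcp_pos: [453.7, -36.7, 180.6]
eef_rot: [3.141, 0.0, 2.928]
contact_force: [1.0, 1.9, -0.1]
opening: 25.6
```

```bash
python3 - <<'E'
from h import *
p=np.load("lane.npy"); s=bot.get_state(); print(s["tcp_pos"],s["eef_rot"],s["contact_force"],s["opening"])
l=W2L(p,s["tcp_pos"])[0]; th=np.arctan2(l[1]+92,112-l[0]); print(l,th)
def G(th): return L2W(p,[112-150*np.cos(th),-92+150*np.sin(th),180])[0], 3.0085-th
for t in np.linspace(th,-.04,7)[1:]: print(row(*G(t)))
E
```

```text
[453.7176546  -36.71565767 180.60161891] [3.14101232e+00 4.52720786e-04 2.92753413e+00] [ 1.01242899  1.87603254 -0.12685075] 25.624044435107397
[-37.7605994  -80.17130461] 0.07882039345689217
[-0.0003, -0.003, 0.0006, 0.0, 0.0, -1.3]
[-0.0004, -0.0059, 0.0006, 0.0, 0.0, -2.4]
[-0.0005, -0.0089, 0.0006, 0.0, 0.0, -3.5]
[-0.0007, -0.0119, 0.0006, 0.0, 0.0, -4.7]
[-0.001, -0.0148, 0.0006, 0.0, 0.0, -5.8]
[-0.0013, -0.0178, 0.0006, 0.0, 0.0, -6.9]
```

Request:
apply_moves:
  series:
    - [[-0.0003,-0.003,0,0,0,-1.3],[-0.0004,-0.006,0,0,0,-2.4],[-0.0005,-0.009,0,0,0,-3.5],[-0.0007,-0.012,0,0,0,-4.7]]

```text
time: 19.38
tcp_pos: [451.9, -48.4, 180.5]
eef_rot: [3.141, 0.0, 3.006]
contact_force: [0.0, 1.0, 0.0]
opening: 25.8
```

Request:
apply_moves:
  series:
    - [[0,-0.001,0,0,0,0],[0,-0.002,0,0,0,0],[0,-0.003,0,0,0,0]]

```text
time: 19.63
tcp_pos: [451.6, -50.4, 180.4]
eef_rot: [3.139, -0.0, 3.004]
contact_force: [0.6, 11.7, 1.3]
opening: 26.0
```

It's against the stop, with 12 N along +y. I'm relaxing, opening symmetrically and lifting.

Request:
apply_moves:
  series:
    - [[0,0.002,0,0,0,0],[0,0.003,0,0,0,0],[0,0.003,0,0,0,0],[0,0.003,0,0,0,0],[0,0.003,0,0,0,0],[0,0.003,0,0,0,0]]
  gripper: 60

```text
time: 20.13
tcp_pos: [452.0, -48.3, 180.4]
eef_rot: [3.141, 0.0, 3.005]
contact_force: [-0.1, -0.2, 0.4]
opening: 62.6
```

Request:
apply_moves:
  series:
    - [[0,0,-0.02,0,0,0],[0,0,-0.05,0,0,0],[0,0,-0.08,0,0,0],[0,0,-0.11,0,0,0],[0,0,-0.12,0,0,0]]

```text
time: 20.55
tcp_pos: [453.7, -48.6, 304.4]
eef_rot: [3.141, 0.006, 3.005]
contact_force: [0.1, -0.1, -0.1]
opening: 67.1
```

Request:
apply_moves:
  series:
    - [[0.0,0.03,0,0,0,0],[0,0.07,0,0,0,0],[0,0.11,0,0,0,0],[0,0.15,0,0,0,0],[0,0.19,0,0,0,0],[0,0.23,0,0,0,0],[0,0.26,0,0,0,0],[0,0.28,0,0,0,0],[0,0.28,0,0,0,0]]

```text
time: 21.3
tcp_pos: [490.0, 232.4, 299.5]
eef_rot: [3.141, -0.001, 3.009]
contact_force: [-0.5, -0.3, -0.1]
opening: 67.2
```

```bash
python3 - <<'E'
from h import *
im=bot.grab_frame("top")[150:240,235:355]; cv2.imwrite("pics/t5.png",cv2.resize(im[:,:,::-1],(800,600),interpolation=cv2.INTER_CUBIC))
p=np.load("lane.npy")
u=proj(L2W(p,[(-38,-92,205),(-55,-120,148),(55,-120,148),(-55,-270,148),(55,-270,148)])); print(((u-[235,150]+.5)*800/120).round())
E
```

```text
[[329. 398.]
 [370. 446.]
 [404. 225.]
 [672. 494.]
 [704. 273.]]
```

View pics/t5.png

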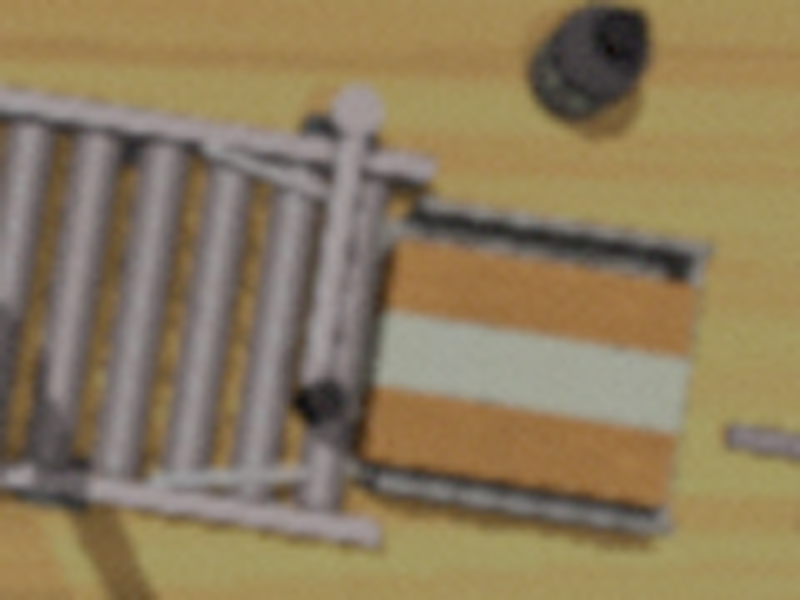

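The top view shows the gate straight across the lane, with its grip at (322,400) against a predicted (329,398). That is about 0.02 rad, within the picture error. The carton is square against the back wall, and the bottle hasn't moved.

```bash
python3 -c "
from plant import bot
print(bot.finish_job())"
```

```text
the job is handed in; nothing more can be done
None
```

The gate was opened, the carton pushed home and the gate shut again behind it. I handed the job in at about 21 s of the 72 s; no verdict was reported.

- **Gate opening:** I caged the grip loosely between the fingers and swung it to about 1.75 rad, outside the rail.
- **Push:** I pushed the carton with both fingers at about 70 mm/s, slower near the end, until it met the back wall.
- **Gate shutting:** I swung it back to a firm stop (12 N), then let go and moved clear.

**Last checks:**
- **Carton:** Before the gate was shut, its rear face measured y ≈ -122 mm in the lane frame (home is -120). It was square to within 0.01 rad and within a few millimetres of centre. The last top view showed it still seated.
- **Gate:** It looks shut to about 0.02 rad.
- **Bystanders:** The bottle had not moved in the last view. The spray can and pedal were last seen unmoved in earlier pictures; I did not check them again at the end.

One thing went further than planned: the last creep against the back wall reached 51 N at the wrist, through the fingers. That is under the 120 N wrist limit, and the 40 N limit covers only the arm and gripper body. I backed off at once.

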